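# Press a storage box's sealing strip home along its rim

## Robot

A 6-joint arm with a two-finger parallel gripper is mounted at the origin on a cart in front of the work surface, level with it; the furniture and walls round the work are solid. World frame = base frame: x ahead of the robot, y to its left, z up, the work surface at z = 0. Lengths are in m, angles in rad, forces in N, time in s.
With the tool pointing down it reaches from about 0.25 to 0.85 m from the base axis. Payload 12.5 kg.
Tool frame: the origin (TCP) lies where the fingers leave the gripper's body, on its centre line; the fingertips stand 84 mm ahead of it and the grasp point (between the pads) lies 65 mm ahead of it; z points along the fingers, x is the direction in which the jaws open and shut, and the axes are right-handed (so a half turn about z gives the same grasp; the last joint's range is limited). The gripper opens to 93 mm and grips with 3 to 60 N. Pads are 15 mm wide; open, the fingers measure 128 mm over their backs; the gripper's body (75 mm by 188 mm) begins 65 mm behind the grasp point.
Start: joints at [1.13, 0.351, 1.652, -0, 1.139, -0.085], TCP at [0.192, 0.516, 0.303] pointing down, gripper open.
Joint ranges: [-2.75, 2.75], [-0.79, 2.1], [0.01, 2.65], [-1.57, 4.71], [0.07, 3.14], [-2.87, 2.87]. Speed limits (rad/s): [2.22, 2.22, 2.79, 3.14, 3.14, 3.14].

## Interface

Orientations are given as a 3x3 rotation matrix whose columns are the frame's x, y, z axes.
In Python, from bench import robot gives the robot as it stands. Calls block until the motion is done:
- robot.move_ptp(position, orientation): joint-space move of the TCP to a pose.
- robot.servo_line(position, velocity=0.15, ori=None, stop_force=None): straight line of the TCP; ori=None keeps the orientation; velocity is the mean speed in m/s. With stop_force (N) it stops when the force on the tool has changed by that much, and returns True; else False.
- robot.set_joints(angles): joint-space move.
- robot.release() and robot.close(squeeze=None): open the fingers fully, or close them until they stop; squeeze is the grip in N (None keeps the last).
- robot.dwell(seconds).
- robot.inverse_kinematics(position, orientation): joint angles nearest the present ones, or None.
- robot.camera(name): name is "scene" or "top"; returns the picture (384x512x3 uint8, red, green, blue); there is no depth.
- robot.camera_model(name): a dict with "vfov" (degrees; the focal length in pixels is half the picture's height over the tangent of half this angle, whatever the lens; pixels are square), "cx", "cy" (the principal point, pixels), "xyz" and "orientation" of the camera in the world. Camera axes: x right, y up, looking along -z (the intrinsics and any distortion apply to the point x, -y, -z); pixel columns grow to the right and rows downward; lengths in m; the calibration is good to about 2 mm. A picture is of the moment at which its call begins. camera_model takes no time and is no camera call.
A pose or a line that the arm cannot do raises robot.MotionError and nothing moves.
- robot.finish_job(): hands the job in, once; it reports no verdict.
Readings, each from a call of its own:
- robot.read_time_s(): time.
- robot.read_joint_positions(): joint angles.
- robot.read_qvel(): joint speeds.
- robot.read_joint_torque(): joint torques, N m.
- robot.read_tcp_pos(): TCP position.
- robot.read_tool_rot(): TCP orientation.
- robot.read_contact_force(): force on the tool from outside, world axes, zero at the start.
- robot.read_ft_torque(): the same for the moment, N m.
- robot.read_opening(): opening from 0.0 (shut) to 1.0 (fully open).
Only numpy, scipy, OpenCV 4.12 (cv2) and the standard library are available. Lean on these libraries where they do the work, as an engineer would, in place of code of your own. Each camera call takes 0.05 s, during which the arm holds its last target.

## Task

Seal the food storage box: with your fingertips, trace along the raised strip on its lid, starting next to the pull tab, along the front and round the corner to the other end, gently pressing each of its five sections in turn down into the rim. Do not grasp, lift or shove the box, leave the things around it where they are, and finish with the hand clear.

Things in the scene. Friction and masses are not known exactly. Their poses are not given: they have to be found in the camera images.
- storage_box: full loose food storage box (1.6 kg), white walls, grey lid, 120 mm (its x) by 160 mm (its y). Origin: centre of its underside; x away from the robot, y left, z up at yaw 0. Lid rim 18 mm wide, its top at z=68, the panel inside 6 mm lower. A white strip of five sections runs along the rim in an L: three on the front at x=-51 towards +y, a bare corner, two on the left side at y=+71 towards +x
- pull_tab (a point): middle of the flat grey pull tab, 30 x 26 mm, that sticks out of the box's right end at the front corner (box frame x=-45, y=-90, z=60 mm); the strip starts beside it and needs no touch on the tab
- seal1_crest (a point): centre of the top of strip section 1: first, next to the pull tab, on the long front side (box frame x=-51, y=-57 mm). White, 40 mm long along the strip, 12 mm wide, of smooth, slippery plastic: a flat crest 8 mm long with a 16 mm ramp at each end down to the rim. The point goes down with it: 75 mm above the worktop when fully up, 68 mm when level with the rim.
- seal1 (a joint): how far strip section 1 is pressed down, m: 0 = standing 7 mm proud of the rim, 0.007 = level with the rim (hard stop). It takes about 1.5 N to move and stays where it is left; it starts 0 to 1 mm down. 4.5 mm or more counts as pressed in.
- seal2_crest (a point): centre of the top of strip section 2: second, middle of the long front side (box frame x=-51, y=-15 mm). White, 40 mm long along the strip, 12 mm wide, of smooth, slippery plastic: a flat crest 8 mm long with a 16 mm ramp at each end down to the rim. The point goes down with it: 75 mm above the worktop when fully up, 68 mm when level with the rim.
- seal2 (a joint): how far strip section 2 is pressed down, m: 0 = standing 7 mm proud of the rim, 0.007 = level with the rim (hard stop). It takes about 1.5 N to move and stays where it is left; it starts 0 to 1 mm down. 4.5 mm or more counts as pressed in.
- seal3_crest (a point): centre of the top of strip section 3: third, last on the long front side (box frame x=-51, y=+27 mm). White, 40 mm long along the strip, 12 mm wide, of smooth, slippery plastic: a flat crest 8 mm long with a 16 mm ramp at each end down to the rim. The point goes down with it: 75 mm above the worktop when fully up, 68 mm when level with the rim.
- seal3 (a joint): how far strip section 3 is pressed down, m: 0 = standing 7 mm proud of the rim, 0.007 = level with the rim (hard stop). It takes about 1.5 N to move and stays where it is left; it starts 0 to 1 mm down. 4.5 mm or more counts as pressed in.
- seal4_crest (a point): centre of the top of strip section 4: fourth, first on the short left side after the corner (box frame x=-11, y=+71 mm). White, 40 mm long along the strip, 12 mm wide, of smooth, slippery plastic: a flat crest 8 mm long with a 16 mm ramp at each end down to the rim. The point goes down with it: 75 mm above the worktop when fully up, 68 mm when level with the rim.
- seal4 (a joint): how far strip section 4 is pressed down, m: 0 = standing 7 mm proud of the rim, 0.007 = level with the rim (hard stop). It takes about 1.5 N to move and stays where it is left; it starts 0 to 1 mm down. 4.5 mm or more counts as pressed in.
- seal5_crest (a point): centre of the top of strip section 5: fifth and last, on the short left side (box frame x=+31, y=+71 mm). White, 40 mm long along the strip, 12 mm wide, of smooth, slippery plastic: a flat crest 8 mm long with a 16 mm ramp at each end down to the rim. The point goes down with it: 75 mm above the worktop when fully up, 68 mm when level with the rim.
- seal5 (a joint): how far strip section 5 is pressed down, m: 0 = standing 7 mm proud of the rim, 0.007 = level with the rim (hard stop). It takes about 1.5 N to move and stays where it is left; it starts 0 to 1 mm down. 4.5 mm or more counts as pressed in.
- spice_jar: loose round spice jar, 45 mm across and 106 mm tall, close behind the box; origin at the centre of its underside
- mug: loose striped mug, 83 x 116 x 100 mm with its handle, to the right of the box; origin at the centre of its underside
- clothes_peg: loose clothes peg lying flat, 15 x 72 x 12 mm (long along its y), to the left of the box; origin at the centre of its underside

How it is judged:
On the way, in this order (a step that is already met when the one before it is completed fails the run):
1. section 1 is pressed in (4.5 mm or more) by the fingers (value of joint seal1 above 0.0045 m and contact force between the fingers and storage_box above 0.2 N).
2. section 2 is pressed in (4.5 mm or more) by the fingers (value of joint seal2 above 0.0045 m and contact force between the fingers and storage_box above 0.2 N).
3. section 3 is pressed in (4.5 mm or more) by the fingers (value of joint seal3 above 0.0045 m and contact force between the fingers and storage_box above 0.2 N).
4. section 4 is pressed in (4.5 mm or more) by the fingers (value of joint seal4 above 0.0045 m and contact force between the fingers and storage_box above 0.2 N).
5. section 5 is pressed in (4.5 mm or more) by the fingers (value of joint seal5 above 0.0045 m and contact force between the fingers and storage_box above 0.2 N).
At the end, for the whole second after the job is handed in: All five strip sections are pressed in by at least 4.5 of their 7 mm, in order from the pull tab; the box stands flat and still within 35 mm of where it was, and the spice jar, mug and clothes peg are within 20 mm of where they were (value of joint each of seal1, seal2, seal3, seal4, seal5 above 0.0045 m and distance of storage_box from where it was at the start of the episode below 0.035 m and height (world z) of storage_box below 0.012 m and angle between storage_box's own z axis and vertical below 0.05 rad and linear speed of storage_box below 0.02 m/s and distance of each of spice_jar, mug, clothes_peg from where it was at the start of the episode below 0.02 m); the robot touches nothing.
It fails at once if the box is lifted or tipped (height (world z) of storage_box above 0.012 m or angle between storage_box's own z axis and vertical above 0.1 rad).
It fails at once if the box is pushed more than 35 mm from its place (distance of storage_box from where it was at the start of the episode above 0.035 m).
It fails at once if the fingers press on the box with more than 40 N (contact force between the fingers and storage_box above 40 N).
It fails at once if the spice jar, the mug or the clothes peg is moved more than 20 mm, lifted or tipped (distance of any of spice_jar, mug, clothes_peg from where it was at the start of the episode above 0.02 m or angle between any of spice_jar, mug, clothes_peg's own z axis and vertical above 0.3 rad).
It also fails if it takes over 45 s, if anything falls off the work surface, if the arm or the gripper's body presses on something with over 40 N, if the wrist force passes 120 N, or if a joint passes its speed limit or range.

## Working session

There is one attempt and no reset: what is moved stays moved. The work goes in short steps, each a Python script; the robot and the scene stay as the last script left them, time stands still between calls to the robot, and variables do not carry over. Pictures are saved under pics/ and viewed, and the job is handed in when it is done.

```bash
mkdir -p pics; ls; python3 - <<'E'
from bench import robot
import cv2
for n in("scene","top"):
    m=robot.camera_model(n);print(n,m)
    cv2.imwrite(f"pics/{n}0.png",robot.camera(n)[:,:,::-1])
print(robot.read_time_s(),robot.read_tool_rot(),robot.read_opening())
E
```

```text
pics
scene {'vfov': 55.54343613892685, 'cx': 256.422131631789, 'cy': 185.82128986816863, 'xyz': array([0.99598324, 0.44602338, 0.52505747]), 'orientation': array([[-0.78534864, -0.31105871,  0.53522891],
       [ 0.61884768, -0.4167912 ,  0.66581727],
       [ 0.01597044,  0.85412386,  0.51982437]])}
top {'vfov': 51.925203115305905, 'cx': 251.8944167023188, 'cy': 194.45906410269703, 'xyz': array([ 0.33453669, -0.12247516,  1.03020279]), 'orientation': array([[-2.01503023e-02,  9.81888262e-01, -1.88386320e-01],
       [-9.99790210e-01, -2.04817126e-02,  1.87496457e-04],
       [-3.67437390e-03,  1.88350577e-01,  9.82094985e-01]])}
0.1 [[ 3.48366780e-01  9.37358210e-01 -4.15826731e-04]
 [ 9.37357736e-01 -3.48367023e-01 -9.44698826e-04]
 [-1.03038152e-03 -6.06767144e-05 -9.99999467e-01]] 1.005153821136958
```

View pics/scene0.png

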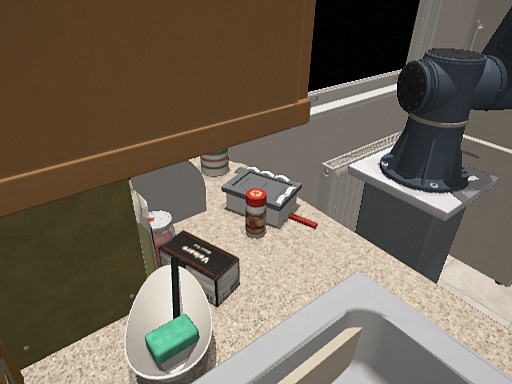

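View pics/top0.png

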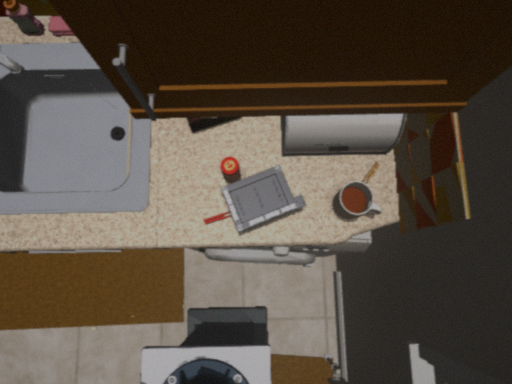

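```bash
python3 - <<'E'
import cv2
a=cv2.imread("pics/top0.png")[150:245,190:330];cv2.imwrite("pics/topc.png",cv2.resize(a,None,fx=5.6,fy=5.6,interpolation=cv2.INTER_CUBIC))
a=cv2.imread("pics/scene0.png")[150:250,190:330];cv2.imwrite("pics/scc.png",cv2.resize(a,None,fx=5.6,fy=5.6,interpolation=cv2.INTER_CUBIC))
E
```

```text
(no output)
```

View pics/topc.png

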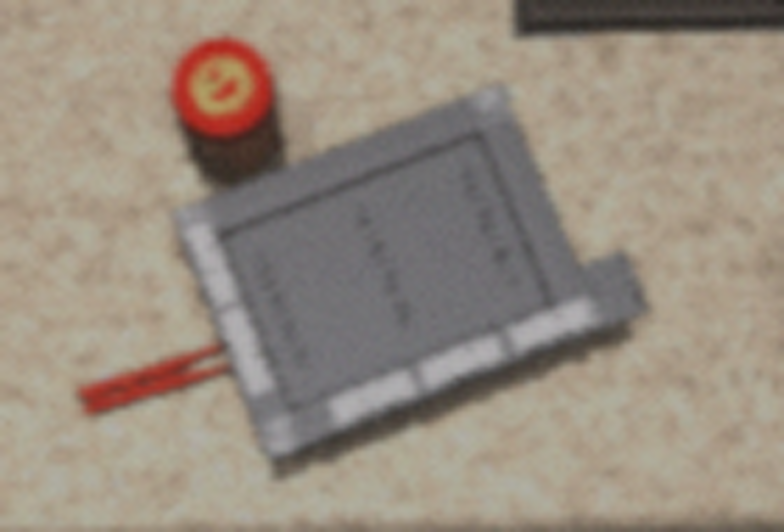

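View pics/scc.png

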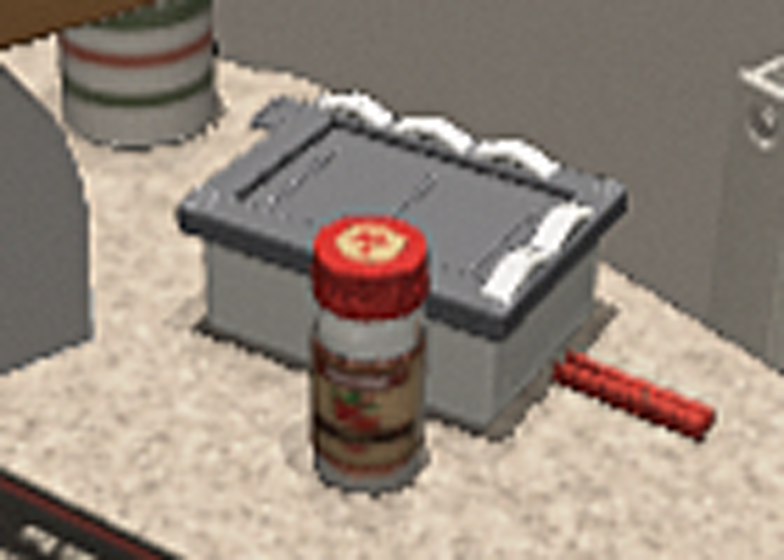

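```bash
cat > h.py <<'E'
import numpy as np, cv2
from bench import robot
def ray(n,uv,z):
    m=robot.camera_model(n);f=192/np.tan(np.radians(m['vfov']/2))
    uv=np.atleast_2d(uv).astype(float)
    d=np.c_[(uv[:,0]-m['cx'])/f,-(uv[:,1]-m['cy'])/f,-np.ones(len(uv))]@np.array(m['orientation']).T
    c=np.array(m['xyz']);return c+d*((z-c[2])/d[:,2])[:,None]
def proj(n,P):
    m=robot.camera_model(n);f=192/np.tan(np.radians(m['vfov']/2))
    q=(np.atleast_2d(P)-m['xyz'])@np.array(m['orientation'])
    return np.c_[m['cx']+f*q[:,0]/-q[:,2],m['cy']-f*q[:,1]/-q[:,2]]
B=np.array([[-51,-57],[-51,-15],[-51,27],[-11,71],[31,71]])/1000.
def kabsch(W,B=B):
    a=B-B.mean(0);b=W-W.mean(0);th=np.arctan2((a[:,0]*b[:,1]-a[:,1]*b[:,0]).sum(),(a*b).sum())
    R=np.array([[np.cos(th),-np.sin(th)],[np.sin(th),np.cos(th)]]);t=W.mean(0)-R@B.mean(0)
    return th,t,(W-(B@R.T+t))*1000
E
python3 - <<'E'
from h import *
im=cv2.imread("pics/top0.png").astype(int)
s=im.max(2)-im.min(2);g=im.mean(2)
m=((g>150)&(s<28)).astype(np.uint8);m[:150]=0;m[245:]=0;m[:,:190]=0;m[:,330:]=0
cv2.imwrite("pics/mask.png",cv2.resize(m[150:245,190:330]*255,None,fx=5.6,fy=5.6,interpolation=0))
for t in (145,155,165,175):
    m2=(m&(g>t)).astype(np.uint8)
    n,l,st,c=cv2.connectedComponentsWithStats(m2,connectivity=4);print(t,[(st[i,4],c[i].round(1).tolist()) for i in range(1,n) if st[i,4]>12])
E
```

```text
145 [(np.int32(15), [226.7, 150.8]), (np.int32(32), [272.3, 157.3]), (np.int32(24), [258.8, 161.4]), (np.int32(16), [203.8, 161.6]), (np.int32(18), [244.0, 164.1]), (np.int32(14), [267.6, 164.5]), (np.int32(19), [215.9, 174.9]), (np.int32(16), [209.4, 182.4]), (np.int32(16), [222.5, 182.2]), (np.int32(19), [327.6, 183.5]), (np.int32(27), [296.9, 188.7]), (np.int32(15), [204.6, 191.5]), (np.int32(56), [227.2, 196.5]), (np.int32(31), [215.9, 196.5]), (np.int32(23), [220.6, 203.6]), (np.int32(59), [287.9, 207.4]), (np.int32(60), [233.4, 212.2]), (np.int32(36), [211.2, 212.1]), (np.int32(19), [204.6, 209.9]), (np.int32(59), [271.6, 214.0]), (np.int32(161), [197.0, 231.6]), (np.int32(61), [256.0, 220.3]), (np.int32(23), [326.0, 221.0]), (np.int32(354), [223.3, 233.3]), (np.int32(62), [296.6, 222.7]), (np.int32(322), [275.9, 231.9]), (np.int32(71), [309.7, 228.3]), (np.int32(15), [217.0, 222.9]), (np.int32(13), [202.2, 228.2]), (np.int32(125), [251.6, 239.2]), (np.int32(15), [297.9, 238.5])]
155 [(np.int32(15), [226.7, 150.8]), (np.int32(32), [272.3, 157.3]), (np.int32(24), [258.8, 161.4])
[... 853 characters left out ...]
[251.7, 239.2]), (np.int32(15), [297.9, 238.5])]
165 [(np.int32(17), [225.9, 193.8]), (np.int32(18), [216.4, 196.4]), (np.int32(15), [228.9, 200.5]), (np.int32(16), [220.4, 203.6]), (np.int32(33), [287.7, 207.7]), (np.int32(38), [233.3, 211.9]), (np.int32(15), [211.5, 211.9]), (np.int32(34), [271.3, 214.2]), (np.int32(37), [255.9, 220.4]), (np.int32(13), [298.7, 221.2]), (np.int32(19), [193.4, 224.5]), (np.int32(27), [224.8, 227.2]), (np.int32(43), [213.3, 228.9]), (np.int32(24), [273.0, 227.4]), (np.int32(18), [268.8, 232.2]), (np.int32(20), [199.0, 235.9]), (np.int32(33), [281.8, 236.8]), (np.int32(16), [223.1, 239.2]), (np.int32(21), [255.2, 238.2]), (np.int32(21), [245.3, 239.8])]
175 []
```

View pics/mask.png

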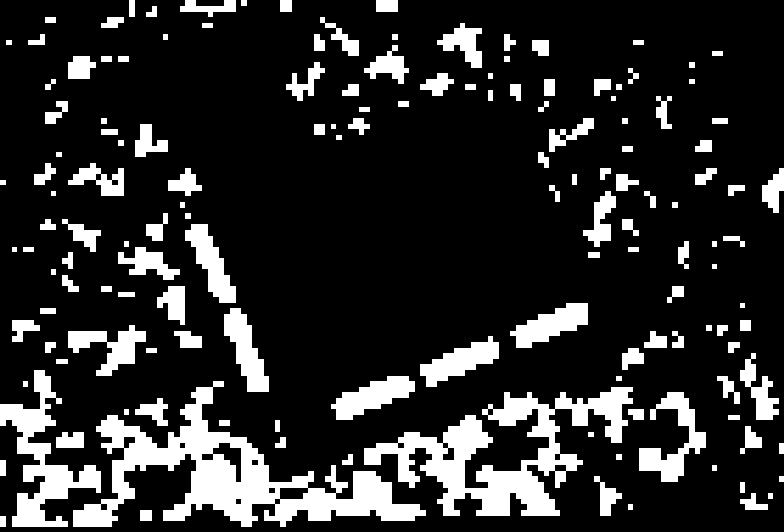

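```bash
python3 - <<'E'
from h import *
uv=np.array([[288.0,207.45],[271.7,214],[256.05,220.35],[233.4,212.1],[227.2,196.45]])
W=ray("top",uv,.0715)[:,:2]
th,t,r=kabsch(W);print(np.degrees(th),t,r.round(1).tolist());print(W.round(4).tolist())
P=np.c_[W,np.full(5,.075)];
c,s=np.cos(th),np.sin(th);R=np.array([[c,-s],[s,c]])
P[:,:2]=B@R.T+t
print("scene crest",proj("scene",P).round(1).tolist())
C=np.array([[x,y] for x in(-.06,.06) for y in (-.08,.08)]+[[-.045,-.09]])@R.T+t
Cz=np.c_[C,[.068]*4+[.06]]
print(C.round(3).tolist(),proj("scene",Cz).round(1).tolist(),proj("top",Cz).round(1).tolist())
for n,(u,v),z in (("top",(230,163.5),.106),):print(ray(n,(u,v),z))
a=cv2.resize(cv2.imread("pics/scene0.png")[150:250,190:330],None,fx=5.6,fy=5.6,interpolation=cv2.INTER_CUBIC)
for p in np.r_[proj("scene",Cz),proj("scene",P)]:
    q=((p+.5-[190,150])*5.6).astype(int);cv2.circle(a,tuple(map(int,q)),4,(0,255,0),1)
cv2.imwrite("pics/sc_ov.png",a)
E
```

```text
20.928748318678117 [ 0.51107148 -0.13869347] [[0.3, -0.6], [-0.1, 0.7], [-0.0, 0.2], [-0.1, -0.1], [0.0, -0.2]]
[[0.4841, -0.2108], [0.4686, -0.1702], [0.4538, -0.1315], [0.4753, -0.0764], [0.5147, -0.0615]]
scene crest [[252.2, 167.1], [266.3, 171.4], [280.9, 175.8], [289.6, 187.8], [281.4, 196.0]]
[[0.484, -0.235], [0.426, -0.085], [0.596, -0.192], [0.539, -0.043], [0.501, -0.239]] [[246.5, 165.9], [301.6, 182.5], [219.9, 185.8], [278.8, 205.9], [240.3, 169.9]] [[297.6, 207.7], [237.4, 232.1], [278.8, 164.1], [219.6, 187.5], [298.6, 201.2]]
[[ 0.58930803 -0.07113961  0.106     ]]
```

View pics/sc_ov.png

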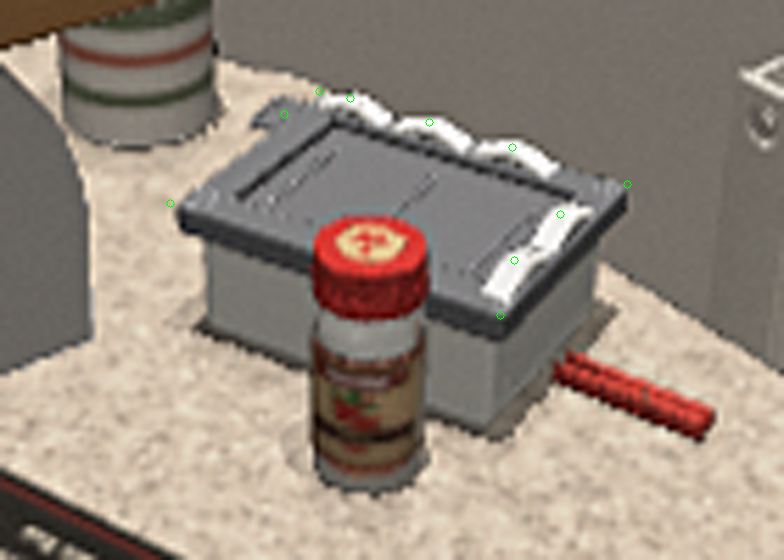

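```bash
python3 - <<'E'
from h import *
for z in(.4,.5,.6,.7):print(z,ray("scene",[[310,120],[0,212]],z).round(3).tolist(),ray("top",[[466,107],[160,112]],z).round(3).tolist())
for z in (.15,.2,.25,.3):print("bin",z,ray("top",[[283,152],[390,152],[283,115]],z).round(3).tolist(), ray("scene",[[205,190],[133,165]],z).round(3).tolist())
E
```

```text
0.4 [[0.753, 0.222, 0.4], [1.004, 0.22, 0.4]] [[0.599, -0.489, 0.4], [0.601, 0.03, 0.4]]
0.5 [[0.947, 0.401, 0.5], [0.998, 0.401, 0.5]] [[0.557, -0.431, 0.5], [0.559, 0.006, 0.5]]
0.6 [[1.142, 0.58, 0.6], [0.991, 0.582, 0.6]] [[0.515, -0.372, 0.6], [0.517, -0.018, 0.6]]
0.7 [[1.336, 0.759, 0.7], [0.984, 0.762, 0.7]] [[0.473, -0.314, 0.7], [0.474, -0.042, 0.7]]
bin 0.15 [[0.602, -0.197, 0.15], [0.597, -0.445, 0.15], [0.693, -0.2, 0.15]] [[0.699, -0.082, 0.15], [0.77, -0.262, 0.15]]
bin 0.2 [[0.587, -0.193, 0.2], [0.582, -0.426, 0.2], [0.673, -0.196, 0.2]] [[0.739, -0.011, 0.2], [0.8, -0.167, 0.2]]
bin 0.25 [[0.572, -0.188, 0.25], [0.567, -0.408, 0.25], [0.652, -0.191, 0.25]] [[0.778, 0.059, 0.25], [0.83, -0.073, 0.25]]
bin 0.3 [[0.557, -0.184, 0.3], [0.552, -0.39, 0.3], [0.632, -0.187, 0.3]] [[0.818, 0.129, 0.3], [0.86, 0.021, 0.3]]
```

```bash
cat >> h.py <<'E'
th=np.radians(20.93);T0=np.array([.51107,-.13869])
Rb=np.array([[np.cos(th),-np.sin(th)],[np.sin(th),np.cos(th)]])
a,b=Rb[:,1]
ORI=np.array([[a,b,0],[b,-a,0],[0,0,-1]]).T
def P(bx,by,tipz): return np.r_[Rb@[bx,by]+T0,tipz+.084]
E
python3 - <<'E'
from h import *
print(robot.inverse_kinematics(P(-.051,-.057,.18),ORI),robot.inverse_kinematics(P(.05,.071,.07),ORI))
robot.close(5)
robot.move_ptp(P(-.051,-.057,.17),ORI)
robot.servo_line(P(-.051,-.057,.095),.06)
robot.dwell(.3)
print(robot.read_time_s(),robot.read_tcp_pos()-P(-.051,-.057,.095),robot.read_contact_force(),robot.read_opening())
for n in("scene","top"): cv2.imwrite(f"pics/{n}1.png",robot.camera(n)[:,:,::-1])
a=cv2.imread("pics/scene1.png")[110:250,180:340];cv2.imwrite("pics/sc1c.png",cv2.resize(a,None,fx=4.2,fy=4.2,interpolation=cv2.INTER_CUBIC))
E
```

```text
[-4.98053161e-01  3.55192801e-01  1.75033415e+00 -4.44089210e-16
  1.03606570e+00 -2.43414690e+00] [-1.89029247e-01  5.27428583e-01  1.80756152e+00 -4.44089210e-16
  8.06602549e-01 -2.12512299e+00]
6.0167 [ 1.64331109e-05 -9.20037187e-08  1.05314199e-04] [ 0.21064812  0.20691092 -0.06027172] 0.004134718735213889
```

View pics/sc1c.png

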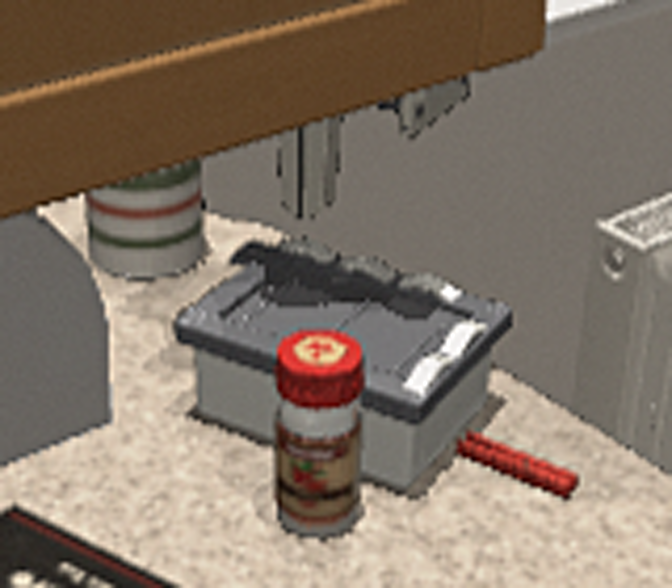

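View pics/top1.png

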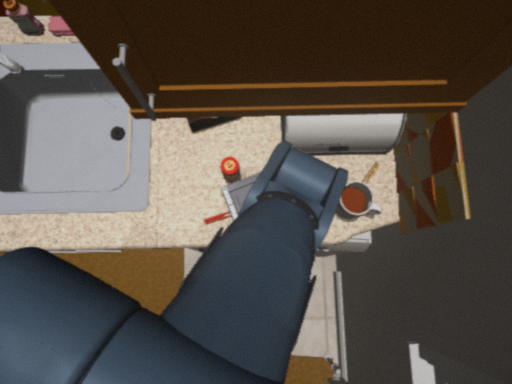

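```bash
python3 - <<'E'
from h import *
p=P(-.051,-.057,.095);p[2]=.095
print((proj("scene",p)-[180,110])*4.2)
robot.servo_line(P(-.051,-.057,.079),.06)
f0=robot.read_contact_force()
h=robot.servo_line(P(-.051,-.057,.0655),.01,stop_force=5)
print(h,robot.read_tcp_pos()[2]-.084,robot.read_contact_force()-f0,robot.read_time_s())
robot.dwell(.2)
print(robot.read_tcp_pos()[2]-.084,robot.read_contact_force()-f0)
E
```

```text
[[303.45194822 211.1544363 ]]
True 0.0683970738951515 [-1.38781855  0.77980211  4.03836022] 7.525
0.06839452992383717 [-0.42017048  0.15327344  5.10594374]
```

```bash
python3 - <<'E'
from h import *
z=.0690
robot.servo_line(P(-.051,-.057,z),.01)
f0=robot.read_contact_force();print(f0)
for x,y in[(-.051,-.036),(-.051,-.015),(-.051,.006),(-.051,.027)]:
    h=robot.servo_line(P(x,y,z),.025,stop_force=12)
    print(x,y,h,robot.read_contact_force().round(2),robot.read_tcp_pos()-P(x,y,z),robot.read_time_s())
    if h:break
E
```

```text
[-0.34203272 -0.67969164  0.24690216]
-0.051 -0.036 False [ 0.57 -0.42  1.47] [ 1.47830525e-04 -9.53180497e-05  9.98061249e-05] 8.9667
-0.051 -0.015 False [0.66 0.09 0.75] [-6.97291034e-05  5.85377393e-05 -8.10825113e-05] 9.9583
-0.051 0.006 False [ 1.38 -0.3   2.24] [ 1.40951261e-04 -7.00082745e-05  7.89189395e-05] 10.95
-0.051 0.027 False [-0.22  0.49  1.23] [-8.04892558e-05  4.42903447e-05 -6.84389862e-05] 11.9417
```

```bash
python3 - <<'E'
from h import *
z=.0690
h=robot.servo_line(P(-.051,.071,z),.03,stop_force=12)
print(h,robot.read_contact_force().round(2),robot.read_time_s())
cv2.imwrite("pics/scene2.png",robot.camera("scene")[:,:,::-1])
a=cv2.imread("pics/scene2.png")[110:250,180:340];cv2.imwrite("pics/sc2c.png",cv2.resize(a,None,fx=4.2,fy=4.2,interpolation=cv2.INTER_CUBIC))
E
```

```text
False [-0.1  -0.83  0.61] 13.5583
```

View pics/sc2c.png

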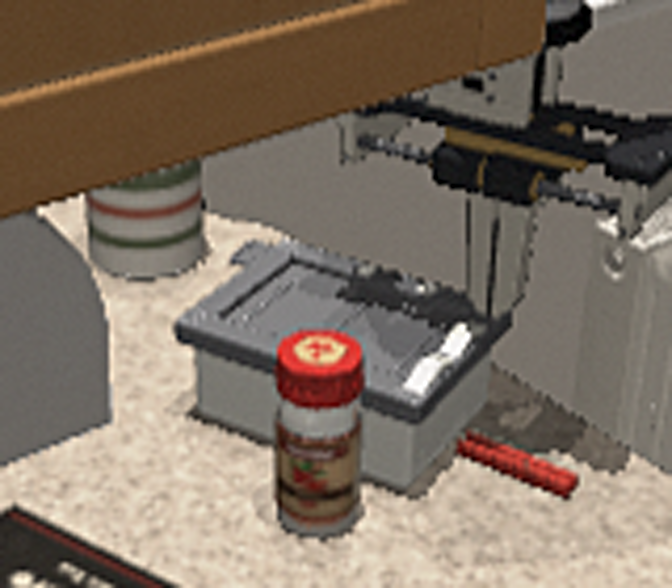

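```bash
python3 - <<'E'
from h import *
z=.0690
for x in(-.031,-.011,.01,.031,.040):
    h=robot.servo_line(P(x,.071,z),.025,stop_force=12)
    print(x,h,robot.read_contact_force().round(2),robot.read_tcp_pos()-P(x,.071,z),robot.read_time_s())
    if h:break
else:
    robot.servo_line(P(.040,.071,.15),.08)
    robot.move_ptp([.2,.3,.35],ORI)
    print(robot.read_time_s())
    for n in("scene","top"): cv2.imwrite(f"pics/{n}3.png",robot.camera(n)[:,:,::-1])
    a=cv2.imread("pics/scene3.png")[150:250,190:330];cv2.imwrite("pics/sc3c.png",cv2.resize(a,None,fx=5.6,fy=5.6,interpolation=cv2.INTER_CUBIC))
E
```

```text
-0.031 False [-1.12  0.14  0.42] [3.18630032e-05 1.03241184e-05 1.70523205e-05] 14.5583
-0.011 False [-0.09 -0.1   0.84] [ 1.34475352e-05 -2.66072731e-05  4.18963406e-05] 15.5083
0.01 False [-0.27 -0.86  1.63] [-1.15541718e-05  1.08191850e-05  8.69113224e-06] 16.5
0.031 False [1.54 0.11 0.58] [ 1.09556468e-05 -1.08417906e-05  1.58097925e-05] 17.4917
0.04 False [1.43 0.69 0.9 ] [ 1.30753078e-04  6.36785791e-05 -3.87870757e-06] 18.0
20.9583
```

View pics/sc3c.png

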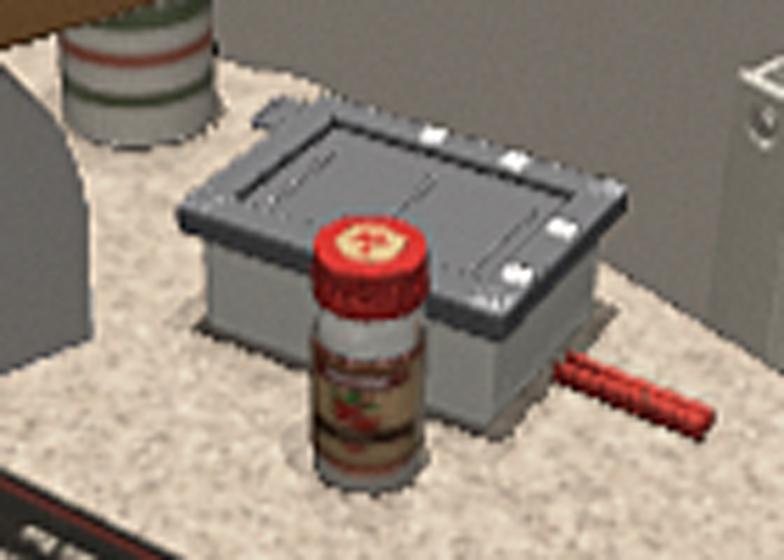

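View pics/top3.png

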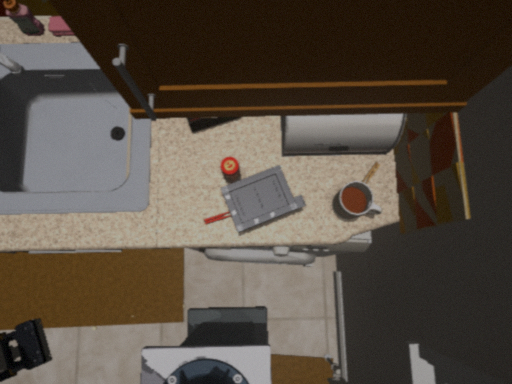

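```bash
python3 - <<'E'
from h import *
a=cv2.imread("pics/top0.png").astype(int);b=cv2.imread("pics/top3.png").astype(int)
print("changed px outside lid", [(abs(a-b)[r0:r1,c0:c1].max(2)>40).sum() for r0,r1,c0,c1 in((150,185,215,241),(208,226,203,224),(178,220,330,382))])
print(robot.read_contact_force(),abs(robot.read_qvel()).max())
robot.finish_job();print(robot.read_time_s())
E
```

```text
changed px outside lid [np.int64(0), np.int64(0), np.int64(0)]
[0.86778403 0.58223308 0.43533773] 0.002243158047109164
the job is handed in; nothing more can be done
the job is handed in; nothing more can be done
```

The strip is sealed and the job is handed in; the clock read about 21 s just before that, against the 45 s limit.

**What I did:** I found the box from the strip sections in the top view: centre (0.511, -0.139) m, yaw 20.9°, with fit residuals under 1 mm. The scene view agreed to about 1–3 mm. With the gripper closed, I pressed section 1 until it met its hard stop, at about 5 N with the fingertips at 68.4 mm. I then slid along sections 2 and 3, round the corner and over sections 4 and 5 at about 1 mm above the rim. The force readings along the way were up to about 2.7 N. I lifted straight up and moved the hand clear.

**Last checks:**
- **Strip:** in the last scene picture, section 1 is level with the rim. On sections 2–5 only the small flat crests still show, so by eye they are about 1 mm proud or less, roughly 6 of 7 mm pressed. I could not read the joint values directly.
- **Surroundings:** the areas around the jar, peg and mug show no changed pixels between the first and last top views. By eye, the box has not moved.
- **Hand:** it is clear. The force reading was about 1.1 N with nothing touching, similar to the noise I saw earlier in free air (about 0.3 N) but somewhat higher.

No check failed.

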